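# Set up the bangle photo tray and hold the lamp shutter half open

## Task

The emerald bangles are to be photographed: fold all three hinged panels of the photo tray fully upright round them, then slide the knob of the lamp's sprung shutter from its closed end to the half-way mark and hold it there with the fingers. Finish while still holding the knob, since the spring shuts the shutter as soon as it is let go. Leave the bangles and the other things on the table where they are.

Things in the scene. Friction and masses are not known exactly. Their poses are not given: they have to be found in the camera images.
- tray: Fixed grey base of the folding photo tray, 100 (x) by 120 (y) by 24 mm high. Origin: centre of its underside, on the table. Its x axis points to the back panel, its y axis to the left panel; the -x side is open.
- panel_left (a joint): Angle of the panel hinged along the tray's +y edge (63 mm from the tray's centre, 26 mm above the table): 0 = lying flat outward, 1.571 = upright (end stop). All three panels start 0.05 to 0.35 rad up. The hinges are stiff: a panel stays at any angle where it is left; about 1 N at its tab moves it.
- panel_right (a joint): The same for the panel hinged along the tray's -y edge (63 mm from the centre).
- panel_back (a joint): The same for the panel hinged along the tray's +x edge (53 mm from the centre).
- left_hinge (a point): Point on the left panel's hinge axis, midway along it. Axes turn with the panel: x from the hinge towards the tab, y along the hinge, z out of the upper face (facing inward once upright); it rises about -y. Panels are white plastic, 4 mm thick, and reach 55 mm from the hinge; the side ones are 92 mm wide, the back one 112 mm.
- right_hinge (a point): The same for the right panel.
- back_hinge (a point): The same for the back panel.
- left_tab (a point): Grip point of the left panel's pull tab, 82 mm from the hinge, half-way through its thickness; axes as left_hinge. The tab, 16 mm wide (along the hinge) and 6 mm thick, carries on in the panel's plane from the middle of its free edge, 55 to 92 mm from the hinge. Pinched on its 16 mm width it can pivot between the fingers.
- right_tab (a point): The same for the right panel.
- back_tab (a point): The same for the back panel.
- lamp: Fixed photo lamp, an aluminium box 170 (x) by 60 (y) by 80 mm high with a light window on its +y side. Origin: centre of its underside. On top a dark slot along its x axis guides the shutter's knob between two steel end bars; two dark ridges either side of the slot, at the lamp's centre, are the half-way mark.
- shutter (a joint): Travel of the shutter (m): 0 = closed (knob 35 mm on the lamp's -x side of its centre), growing as the knob moves along the lamp's +x; 0.035 = half-way (knob centre level with the half-way mark), 0.070 = fully open. The spring pulls it shut, with about 2 N at 0, 6 N at half-way and 10 N when open.
- knob (a point): Centre of the shutter's knob: upright black knob standing on the lamp's top, 14 mm (lamp's x) by 20 mm (lamp's y) by 36 mm high. This point is 101 mm above the table, the lamp's top being 21 mm below it. Axes as the lamp's.
- bangle_lower: Green glass bangle lying on the tray's base, outer diameter 66 mm, 7 mm high. Origin: centre of its underside. Leave alone.
- bangle_upper: The second bangle of the pair, lying on the first. Leave alone.
- spectacle_case: Closed black spectacle case, 60 by 160 by 41 mm high, loose. Origin: centre of its underside. Leave alone.
- dish: White porcelain soap-shaped dish, 85 by 120 by 22 mm high, with a chrome hair clip in it, loose. Origin: centre of its underside. Leave alone.
- carousel_rim (a point): Point on the rim of the base disc (radius 55 mm, this point at 50 mm) of the revolving lipstick carousel, 150 mm high, which turns freely. Its x axis points away from the carousel's upright axis. Leave alone.
Mind the look-alikes: they are no part of the job. There is more than one size of the lamp; the job needs the largest.

How it is judged:
By the outcome, as a careful person would: the job done as asked, in the order asked, and still so for the second after the job is handed in, while the arm keeps its last pose, push and grip.
It also fails if it takes over 67 s, if anything falls off the work surface, if the arm or the gripper's body presses on something with over 40 N, if the wrist force passes 120 N, or if a joint passes its speed limit or range.

## Robot

A 6-joint arm with a two-finger parallel gripper is mounted at the origin on the work surface. World frame = base frame: x ahead of the robot, y to its left, z up, the work surface at z = 0. Lengths are in mm, angles in rad, forces in N, time in s.
With the tool pointing down it reaches from about 300 to 750 mm from the base axis. Payload 8.5 kg.
Tool frame: the origin (TCP) lies midway between the tips of the shut fingers; the grasp point (between the pads) lies arm.hold_point_z behind it (arm.hold_point_z is the distance from the TCP to the grasp point, in mm); z points along the fingers, y is the line along which they close (so a half turn about z gives the same grasp; the last joint's range is limited). The gripper opens to 85 mm and grips with 20 to 120 N. Pads are 22 mm wide; open, the fingers measure 114 mm over their backs; the gripper's body (76 mm by 85 mm) begins 54 mm behind the grasp point. The pads swing forward as they close: fully open they stand 13 mm farther back than shut.
Start: joints at [-1.513, 0.381, 1.297, -0, 1.464, -0.215], TCP at [148.181, -529.644, 231.322] pointing down, gripper open.
Joint ranges: [-3.11, 3.11], [-0.89, 2.33], [0.22, 2.48], [-1.42, 4.56], [0.17, 2.85], [-2.88, 2.88]. Speed limits (rad/s): [2.39, 2.39, 3.14, 3.14, 3.14, 3.14].

## Interface

Orientations are given as a rotation vector (axis times angle).
In Python, from cell import status, snapshot, camera_info, arm, models gives the robot as it stands.
- The arm moves only by the tool apply_moves, never from a script. Its argument "motion" is a list of rows, each a list of 3 entries, a list of its own where there are three numbers: the shift along the tool's x, y, z in m, then the turn, a rotation vector about the tool's x, y, z in degrees, then the opening, from 0 (shut) to 1 (fully open). In form: [[[dx, dy, dz], [wx, wy, wz], gripper], ...]. A call has 1 to 10 rows; each row shifts and turns the commanded pose from where the row before left it, along the tool's axes as they then stand; what a row does not reach is not made up. A row lasts 1/8 s, in which the tool goes at most 62.5 mm and 10.7 degrees, less where a joint would pass 70% of its speed; a pose out of reach is approached as far as the arm can. A call with a gripper value outside its range is refused whole. The fingers move at their own pace and stop on an object; "force" is the grip in N (left out, the last holds). Time passes only in rows, so rows that do not move let the fingers close. It gives the time, the measured TCP pose, the force, the opening and the grip force at its end, in the units of the state.
- status.state(): the state, without advancing time (a new reading comes with each control period).
- snapshot(name): name is "scene" or "top" or "wrist"; returns the picture (400x640x3 uint8, blue, green, red); there is no depth.
- camera_info(name): a dict with "fov_y" (degrees; the focal length in pixels is half the picture's height over the tangent of half this angle, whatever the lens; pixels are square), "cx", "cy" (the principal point, pixels), "position" and "orientation" of the camera in the world. Camera axes: x right, y down, z forward; pixel columns grow to the right and rows downward; lengths in mm; the calibration is good to about 2 mm. A picture is of the moment at which its call begins: read the wrist's pose just before it. camera_info takes no time and is no camera call; for the wrist camera it gives the pose at the moment of the call.
- arm.finish_job(): hands the job in; it is judged then, once.
Trained networks look in the newest picture that a camera, given by its name, has taken for a name from the list of things; names that differ only in an ending like _2 or _b are one class to them, and where a whole thing is asked for, a point or a joint stands for the part that bears it (a point fixed in the world has none). Each returns a list of dicts, best first, with "p" (0 to 1); they miss things now and then, are a little off and sometimes report something else, mostly with a low value. They report only what shows in the picture. A call takes as long as a camera call. They do not tell look-alikes from the thing itself.
- models.look_for(camera, name): "bbox" ([centre column, centre row, width, height] in pixels, round what is visible of it).
- models.place_of(camera, name): "xy" ([column, row] in pixels: a listed point, or the origin of a listed thing).
The state is a dict: "t": time; "joint_positions": joint angles; "qvel": joint speeds; "effort": joint torques, N m; "tool_pos": TCP position; "tcp_rot": TCP orientation; "ft_force": force on the tool from outside, world axes, zero at the start; "torque": the same for the moment, N m; "width": opening from 0.0 (shut) to 1.0 (fully open); "grasp_force": force on a finger pad.
Only numpy, scipy, OpenCV 4.12 (cv2) and the standard library are available. Lean on these libraries where they do the work, as an engineer would, in place of code of your own. Each camera call takes 0.05 s, during which the arm holds its last target. There are 200 camera calls.

## Working session

There is one attempt and no reset: what is moved stays moved. The work goes in short steps, Python scripts to look and compute and a tool call to move; the robot and the scene stay as the last step left them, time stands still between calls to the robot, and variables do not carry over. Pictures are saved under pics/ and viewed, at most 10 in all, crops included, and the job is handed in when it is done.

Besides the shell and the picture viewer there is one more tool, called as name(argument=value, ...), one argument or row to a line, values as JSON. apply_moves: Moves the arm, as the interface text tells. Its arguments: {"type":"object","properties":{"motion":{"type":"array","items":{"type":"array"}},"force":{"type":"number"}},"required":["motion"]}

```bash
ls; mkdir -p pics
cat > h.py <<'E'
import numpy as np, cv2
from scipy.spatial.transform import Rotation as R
from cell import status, snapshot, camera_info, arm, models
def cam(n):
    c=camera_info(n); o=np.array(c["orientation"],float)
    M=R.from_rotvec(o).as_matrix() if o.size==3 else (o if o.shape==(3,3) else R.from_quat(o).as_matrix())
    return c,np.array(c["position"],float),M,200/np.tan(np.radians(c["fov_y"])/2)
def ray(n,uv):
    c,p,M,f=cam(n); d=M@np.array([(uv[0]-c["cx"])/f,(uv[1]-c["cy"])/f,1]); return p,d/np.linalg.norm(d)
def atz(n,uv,z):
    p,d=ray(n,uv); return p+d*(z-p[2])/d[2]
def proj(n,P):
    c,p,M,f=cam(n); q=M.T@(np.array(P,float)-p); return [c["cx"]+f*q[0]/q[2],c["cy"]+f*q[1]/q[2]]
E
python3 - <<'E'
from h import *
print(status.state(), arm.hold_point_z)
for n in ("scene","top"):
    print(camera_info(n)); im=snapshot(n); cv2.imwrite(f"pics/{n}0.png",im)
    for k,z in dict(tray=0,left_tab=40,right_tab=40,back_tab=40,left_hinge=26,right_hinge=26,back_hinge=26,lamp=0,knob=101,bangle_lower=24,spectacle_case=0,dish=0,carousel_rim=10).items():
        for r in models.place_of(n,k)[:4]: print(n,k,round(r["p"],2),np.round(r["xy"]),np.round(atz(n,r["xy"],z)))
E
```

```text
pics
{'t': 0.0, 'joint_positions': array([-1.51329154e+00,  3.81228775e-01,  1.29825101e+00, -1.52836144e-05,
        1.46364622e+00, -2.15311366e-01]), 'qvel': array([-2.88580637e-04,  7.41967517e-04,  4.88479436e-04,  9.06424879e-04,
       -6.87311841e-05,  1.71715630e-03]), 'effort': array([ 1.55615751e-03, -4.48456621e+01, -2.31274062e+01, -3.94695076e-05,
        4.79227980e-03, -6.76515057e-06]), 'tool_pos': array([ 148.16476011, -529.35662651,  230.69748344]), 'tcp_rot': array([-3.11089396e+00, -4.27005395e-01, -1.65973636e-04]), 'ft_force': array([-0.1639242 , -0.30614847,  0.61319882]), 'torque': array([-0.03203013, -0.00408256,  0.01200092]), 'grasp_force': 0.0, 'width': 0.9989459477684348} 18.700000000000003
{'fov_y': 45.23996303309399, 'cx': 320.2997904084632, 'cy': 201.2848064547899, 'position': array([1384.9602147 ,  411.71145639,  980.70503885]), 'orientation': array([-1.31257799, -2.21627283,  0.93209712])}
scene tray 0.76 [383. 227.] [505. 135.   0.]
scene left_tab 0.83 [435. 232.] [492. 274.  40.]
scene right_tab 0.75 [337. 198.] [503. -11.  40.]
scene back_tab 0.9
[... 1436 characters left out ...]
0. 212.] [493. 205.  26.]
top right_hinge 0.58 [296. 215.] [484.  64.  26.]
top back_hinge 0.64 [275. 194.] [549. 128.  26.]
top lamp 0.81 [380. 269.] [ 319. -202.    0.]
top lamp 0.79 [389. 204.] [ 525. -229.    0.]
top lamp 0.76 [413. 146.] [ 709. -304.    0.]
top lamp 0.64 [270. 211.] [497. 147.   0.]
top knob 0.59 [416. 146.] [ 692. -289.  101.]
top knob 0.52 [391. 213.] [ 496. -217.  101.]
top knob 0.44 [382. 279.] [ 306. -194.  101.]
top bangle_lower 0.37 [267. 214.] [487. 154.  24.]
top spectacle_case 0.59 [176. 186.] [571. 449.   0.]
top spectacle_case 0.53 [391. 212.] [ 499. -236.    0.]
top dish 0.55 [342. 125.] [775. -77.   0.]
top carousel_rim 0.95 [478. 200.] [ 543. -506.   10.]
```

Run:
```python
from h import *
a=cv2.imread("pics/top0.png")[100:330,140:520]; cv2.imwrite("pics/topc.png",cv2.resize(a,(798,483),interpolation=cv2.INTER_CUBIC))
a=cv2.imread("pics/scene0.png")[110:310,170:520]; cv2.imwrite("pics/scenec.png",cv2.resize(a,(798,456),interpolation=cv2.INTER_CUBIC))
```

```text
(no output)
```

View pics/topc.png

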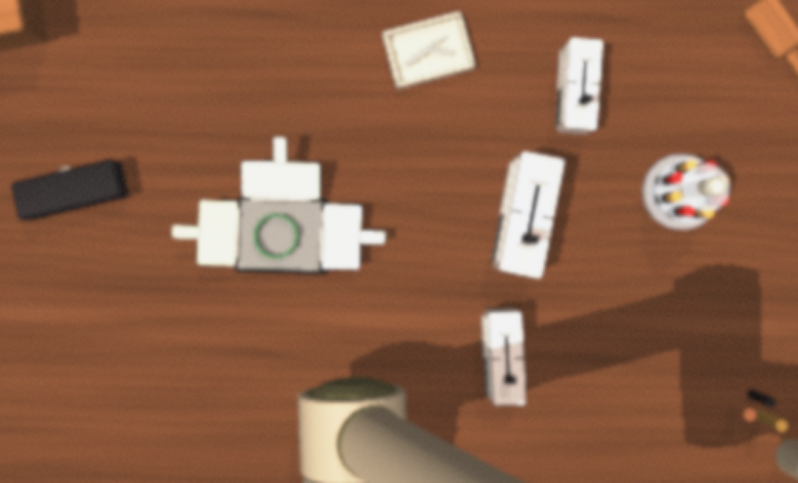

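View pics/scenec.png

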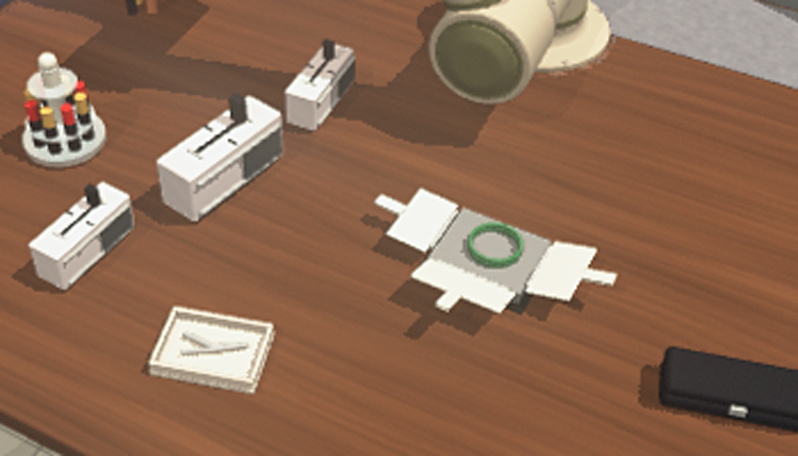

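The top crop shows the tray centred near crop pixel (279,236), its yaw close to zero. The middle lamp at (530,215) is the largest of the three, with its knob at the closed end at (530,238). Next I fit the tray and panel poses.

```bash
cat >> h.py <<'E'
from scipy.optimize import least_squares
def tray_pts(p):
    x,y,w,*a=p; Rz=R.from_euler('z',w).as_matrix(); o={}
    for n,az,d,t in (("left",np.pi/2,63,a[0]),("right",-np.pi/2,63,a[1]),("back",0,53,a[2])):
        u=np.array([np.cos(az),np.sin(az),0]); H=u*d+[0,0,26]
        o[n+"_hinge"]=Rz@H+[x,y,0]; o[n+"_tab"]=Rz@(H+82*(np.cos(t)*u+[0,0,np.sin(t)]))+[x,y,0]
    o["tray"]=np.array([x,y,0]); return o
E
python3 - <<'E'
from h import *
obs=[("scene","tray",383,227),("scene","left_tab",435,232),("scene","right_tab",337,198),("scene","back_tab",366,241),("scene","left_hinge",407,224),("scene","right_hinge",363,210),("scene","back_hinge",377,230),
("top","tray",276,212),("top","left_tab",222,211),("top","right_tab",318,214),("top","back_tab",272,166),("top","left_hinge",250,212),("top","right_hinge",296,215),("top","back_hinge",275,194)]
def f(p):
    o=tray_pts(p); return np.concatenate([np.array(proj(c,o[k]))-[u,v] for c,k,u,v in obs])
s=least_squares(f,[495,130,0,.2,.2,.2],loss="soft_l1"); print(np.round(s.x,3)); print(np.round(f(s.x),1))
for k,v in tray_pts(s.x).items(): print(k,np.round(v))
# lamp: top-face outline at z=80 in top view
im=cv2.imread("pics/top0.png"); m=(im.min(2)>170).astype(np.uint8); m[:165]=0;m[240:]=0;m[:,:370]=0;m[:,:][:,415:]=0
c=max(cv2.findContours(m,0,2)[0],key=cv2.contourArea)
print(cv2.minAreaRect(c))
b=cv2.boxPoints(cv2.minAreaRect(c)); print(np.round([atz("top",q,80) for q in b]))
for uv in [(391,213),(392.4,213.3),(396.2,188)]: print(atz("top",uv,101),atz("top",uv,80))
p1,d1=ray("top",(391,213)); p2,d2=ray("scene",(272,157))
A=np.stack([d1,-d2],1); t=np.linalg.lstsq(A,p2-p1,rcond=None)[0]; print("knob",p1+d1*t[0],p2+d2*t[1])
E
```

```text
[4.93808e+02 1.31129e+02 5.00000e-03 2.04000e-01 9.90000e-02 3.90000e-01]
[ 0.7 -3.1  0.6 -0.1  0.9 -0.   0.   0.1 -0.9  1.5  0.8 -0.3 -0.1 -0.
 -0.9 -0.2  4.4  0.1  2.5 -1.8  1.2  3.1  3.6 -0.5 -1.8 -3.1 -0.8  0.6]
left_hinge [494. 194.  26.]
left_tab [493. 274.  43.]
right_hinge [494.  68.  26.]
right_tab [495. -13.  34.]
back_hinge [547. 131.  26.]
back_tab [623. 132.  57.]
tray [494. 131.   0.]
((390.7832336425781, 201.4717254638672), (24.404050827026367, 57.50630569458008), 11.0035400390625)
[[ 452. -170.   80.]
 [ 620. -201.   80.]
 [ 607. -272.   80.]
 [ 440. -241.   80.]]
[ 495.35352777 -218.27347737  101.        ] [ 495.52518993 -221.88431574   80.        ]
[ 494.55768308 -222.31060202  101.        ] [ 494.71365917 -226.00101192   80.        ]
[ 567.915799   -232.74119423  101.        ] [ 569.51766007 -236.6371906    80.        ]
knob [ 495.34081149 -218.00599594  102.55562491] [ 500.12241873 -226.75093846  104.09835801]
```

apply_moves(
  motion=[
    [[0.04,-0.034,0],[0,0,0],1],
    [[0.04,-0.034,0],[0,0,0],1],
    [[0.04,-0.034,0],[0,0,0],1],
    [[0.04,-0.034,0],[0,0,0],1],
    [[0.04,-0.034,0],[0,0,0],1],
    [[0.04,-0.034,0],[0,0,0],1],
    [[0.04,-0.034,0],[0,0,0],1],
    [[0.04,-0.034,0],[0,0,0],1],
    [[0.04,-0.034,0],[0,0,0],1],
    [[0.04,-0.034,0],[0,0,0],1],
  ],
)

```text
t: 2.65
tool_pos: [442.6, -92.9, 231.5]
tcp_rot: [3.112, 0.427, 0.001]
ft_force: [0.3, -0.7, 0.1]
width: 0.995
grasp_force: 0.0
```

apply_moves(
  motion=[
    [[0.037,-0.034,0],[0,0,0],1],
    [[0.037,-0.034,0],[0,0,0],1],
    [[0,0,0],[0,0,-10.5],0.6],
    [[0,0,0],[0,0,-10.5],0.6],
    [[0,0,0],[0,0,-10.5],0.6],
    [[0,0,0],[0,0,-10.5],0.6],
    [[0,0,0],[0,0,-10.5],0.6],
    [[0,0,0],[0,0,-10.5],0.6],
    [[0,0,0],[0,0,-10.5],0.6],
    [[0,0,0],[0,0,0],0.6],
  ],
)

```text
t: 3.9
tool_pos: [494.7, -9.0, 231.4]
tcp_rot: [2.24, 2.203, 0.0]
ft_force: [0.0, -0.1, -0.0]
width: 0.602
grasp_force: 0.0
```

```bash
cat >> h.py <<'E'
def to(P,psi=None):
    """tool-frame shift (mm) from the TCP to P (TCP target), then yaw to turn about tool z (deg)"""
    s=status.state(); M=R.from_rotvec(s["tcp_rot"]).as_matrix(); now=np.degrees(np.arctan2(M[1,0],M[0,0]))
    print("t",round(s["t"],2),"tcp",np.round(s["tool_pos"],1),"psi",round(now,2),"z",np.round(M[:,2],3),"w",round(s["width"],3),"shift",np.round(M.T@(np.array(P)-s["tool_pos"]),1),"wz",None if psi is None else round(now-psi,2))
E
python3 - <<'E'
from h import *
to([495,-13,200],90)
im=snapshot("wrist"); cv2.imwrite("pics/w1.png",im); print(camera_info("wrist")["position"])
for k,z in dict(right_tab=34,right_hinge=26,left_tab=43,back_tab=57).items():
    for r in models.place_of("wrist",k)[:2]: print(k,round(r["p"],2),np.round(r["xy"]),np.round(atz("wrist",r["xy"],z)))
E
```

```text
t 3.9 tcp [494.7  -9.  231.4] psi 89.04 z [ 0.  0. -1.] w 0.602 shift [-4.   0.3 31.4] wz -0.96
[496.78981158  59.84650332 374.95711071]
right_tab 0.81 [315. 178.] [492. -13.  34.]
right_hinge 0.58 [316. 100.] [494.  69.  26.]
left_tab 0.17 [315. 100.] [494.  68.  43.]
back_tab 0.87 [460.  24.] [625. 130.  57.]
```

View pics/w1.png

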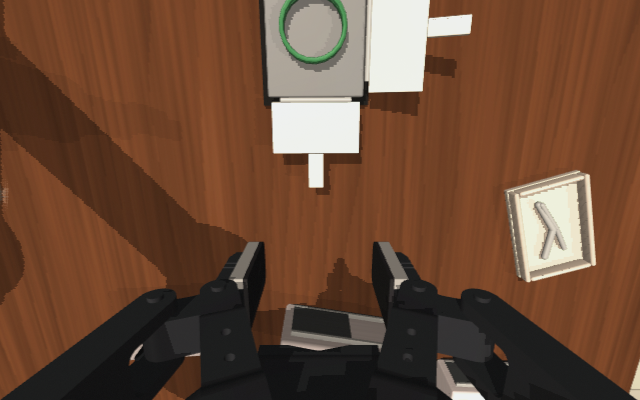

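Wrist view: the right tab is at about (316,170) and agrees with the fit. I'll go down and pinch it.

apply_moves(
  motion=[
    [[-0.003,-0.001,0.054],[0,0,-1],0.6],
    [[0,0,0.054],[0,0,0],0.6],
    [[0,0,0.054],[0,0,0],0.6],
    [[0,0,0.053],[0,0,0],0.6],
    [[0,0,0],[0,0,0],0],
    [[0,0,0],[0,0,0],0],
    [[0,0,0],[0,0,0],0],
    [[0,0,0],[0,0,0],0],
    [[0,0,0],[0,0,0],0],
  ],
  force=25,
)

```text
t: 5.28
tool_pos: [492.5, -12.1, 18.2]
tcp_rot: [-2.219, -2.223, 0.002]
ft_force: [-7.0, -2.9, -1.4]
width: 0.177
grasp_force: 28.7
```

Run:
```python
from h import *
to([495,-13,15],90)
import numpy as np
print(status.state()["ft_force"],status.state()["grasp_force"])
# arc steps (outward->hinge , up) for r=82
for t0 in (.1,.2,.39):
    t=np.linspace(t0,1.571,13); print(t0,np.round(np.diff(-82*np.cos(t)),1),np.round(np.diff(82*np.sin(t)),1))
```

```text
t 5.28 tcp [492.5 -12.1  18.2] psi 90.12 z [-0.002 -0.001 -1.   ] w 0.177 shift [-0.9  2.5  3.2] wz 0.12
[-7.03383206 -2.85849227 -1.3741058 ] 28.672521114349365
0.1 [ 1.6  2.8  4.   5.1  6.1  7.   7.8  8.6  9.1  9.6  9.9 10. ] [9.9 9.6 9.2 8.7 8.  7.2 6.3 5.3 4.2 3.  1.8 0.6]
0.2 [2.4 3.4 4.4 5.3 6.1 6.9 7.6 8.2 8.6 9.  9.2 9.3] [9.1 8.7 8.3 7.7 7.1 6.3 5.5 4.6 3.6 2.6 1.6 0.5]
0.39 [3.4 4.1 4.8 5.4 6.  6.5 6.9 7.3 7.6 7.8 8.  8.1] [7.3 6.9 6.5 6.  5.4 4.8 4.2 3.5 2.7 2.  1.2 0.4]
```

apply_moves(
  motion=[
    [[0.0016,-0.001,-0.01],[0,0,0],0],
    [[0.0028,0,-0.0096],[0,0,0],0],
    [[0.004,0,-0.0092],[0,0,0],0],
    [[0.005,0,-0.0087],[0,0,0],0],
    [[0.006,0,-0.008],[0,0,0],0],
    [[0.007,0,-0.0072],[0,0,0],0],
  ],
)

```text
t: 6.02
tool_pos: [492.6, 14.7, 69.9]
tcp_rot: [2.219, 2.224, -0.0]
ft_force: [-4.3, -0.3, -5.3]
width: 0.177
grasp_force: 29.1
```

apply_moves(
  motion=[
    [[0.0078,0,-0.0063],[0,0,0],0],
    [[0.0086,0,-0.0053],[0,0,0],0],
    [[0.0091,0,-0.0042],[0,0,0],0],
    [[0.0096,0,-0.003],[0,0,0],0],
    [[0.01,0,-0.0018],[0,0,0],0],
    [[0.01,0,-0.0005],[0,0,0],0],
    [[0.003,0,0],[0,0,0],0],
    [[0,0,0],[0,0,0],0],
  ],
)

```text
t: 7.02
tool_pos: [493.1, 72.7, 91.1]
tcp_rot: [2.217, 2.223, 0.002]
ft_force: [-3.5, -2.7, 5.4]
width: 0.175
grasp_force: 29.1
```

apply_moves(
  motion=[
    [[0.003,0,0],[0,0,0],0],
    [[0.002,0,0],[0,0,0],0],
    [[0,0,0],[0,0,0],0],
  ],
)

```text
t: 7.4
tool_pos: [493.1, 77.5, 90.8]
tcp_rot: [2.218, 2.223, 0.002]
ft_force: [-3.3, -2.6, 6.6]
width: 0.175
grasp_force: 28.3
```

Run:
```python
from h import *
im=snapshot("scene"); cv2.imwrite("pics/s2.png",cv2.resize(im[150:290,270:480],(795,530),interpolation=cv2.INTER_CUBIC))
for k in("right_tab","right_hinge"):
  for r in models.place_of("scene",k)[:2]: print(k,r)
for t in (1.2,1.4,1.571): print(t,proj("scene",tray_pts([494,131,.005,.2,t,.39])["right_tab"]))
```

```text
right_tab {'xy': [367.3, 184.0], 'p': 0.59}
1.2 [np.float64(355.63159898533405), np.float64(186.1804943154435)]
1.4 [np.float64(361.0218453176342), np.float64(186.87264116613116)]
1.571 [np.float64(365.778253957634), np.float64(188.22842737618623)]
```

View pics/s2.png

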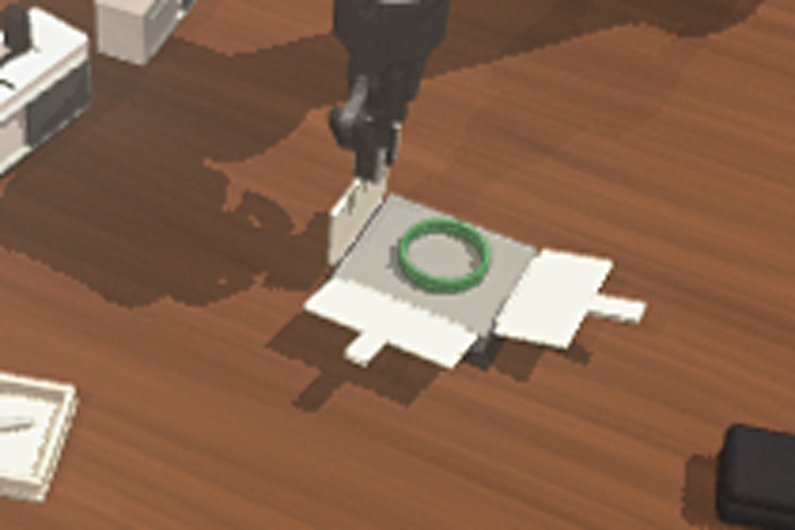

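Run:
```python
from h import *
for t in (0,1.3,1.4,1.5,1.571,1.65): print(t,np.round(proj("scene",[494+46,68-(55*np.cos(t) if t else 0),26+55*np.sin(t)]),1))
```

```text
0 [356.7 220.1]
1.3 [352.8 204.5]
1.4 [354.7 204.9]
1.5 [356.5 205.4]
1.571 [357.9 205.9]
1.65 [359.3 206.5]
```

apply_moves(
  motion=[
    [[0.003,0,0],[0,0,0],0],
    [[0.003,0,0],[0,0,0],0],
    [[0,0,0],[0,0,0],0],
  ],
)

```text
t: 7.92
tool_pos: [493.1, 81.1, 90.4]
tcp_rot: [2.215, 2.222, -0.004]
ft_force: [-2.3, -19.0, 3.0]
width: 0.175
grasp_force: 25.3
```

Run:
```python
from h import *
im=snapshot("scene"); print(status.state()["ft_force"])
for r in models.place_of("scene","right_tab")[:2]: print(r)
c=im[195:225,348:378].min(2)
for r in range(0,30,2): print(195+r,c[r].tolist())
```

```text
[ -2.047521   -18.96236904   2.85917813]
{'xy': [367.9, 187.4], 'p': 0.55}
195 [67, 66, 66, 64, 64, 66, 66, 65, 65, 66, 65, 64, 64, 65, 62, 67, 84, 46, 51, 53, 51, 54, 82, 119, 104, 63, 67, 65, 66, 66]
197 [63, 63, 63, 64, 63, 66, 64, 68, 65, 64, 65, 64, 65, 64, 60, 105, 190, 134, 84, 60, 47, 56, 89, 122, 105, 63, 65, 67, 67, 66]
199 [67, 68, 65, 67, 65, 65, 63, 64, 64, 64, 65, 65, 64, 63, 87, 150, 175, 133, 111, 133, 164, 154, 145, 141, 78, 60, 63, 64, 65, 66]
201 [66, 66, 65, 66, 67, 67, 67, 67, 68, 66, 65, 60, 64, 121, 187, 135, 130, 154, 119, 162, 160, 162, 155, 92, 95, 145, 106, 97, 77, 58]
203 [70, 68, 67, 65, 63, 66, 66, 66, 68, 64, 60, 102, 215, 247, 98, 121, 162, 161, 160, 159, 160, 177, 184, 116, 166, 164, 163, 165, 165, 165]
205 [65, 66, 66, 67, 69, 67, 65, 65, 62, 75, 154, 236, 220, 151, 106, 121, 163, 158, 160, 166, 158, 99, 143, 163, 162, 166, 172, 171, 171, 171]
207 [65, 66, 65, 65, 65, 63, 55, 52, 49, 76, 144, 161, 159, 159, 154, 162, 159, 161, 168, 155, 109, 173, 163, 164, 173, 172, 172, 173, 173, 171]
209 [56, 66, 68, 62, 53, 53, 53, 53, 50, 84, 159, 166, 159, 160, 
[... 388 characters left out ...]
, 56, 54, 56, 53, 69, 126, 159, 161, 165, 159, 94, 138, 167, 166, 173, 172, 171, 172, 173, 173, 166, 114, 113, 93, 108, 120]
217 [52, 54, 51, 54, 52, 55, 52, 51, 73, 136, 166, 166, 167, 120, 175, 173, 172, 172, 172, 172, 171, 172, 172, 174, 167, 118, 114, 83, 112, 140]
219 [53, 53, 52, 55, 54, 54, 54, 50, 83, 150, 133, 90, 165, 173, 173, 171, 172, 172, 172, 171, 172, 171, 173, 172, 158, 117, 114, 74, 78, 103]
221 [52, 54, 55, 52, 54, 53, 53, 56, 60, 52, 103, 183, 174, 173, 172, 171, 172, 173, 173, 173, 173, 171, 172, 174, 176, 169, 118, 113, 71, 83]
223 [51, 53, 53, 53, 53, 52, 56, 58, 51, 109, 191, 195, 178, 174, 184, 177, 169, 171, 171, 172, 173, 173, 171, 173, 174, 175, 169, 131, 113, 86]
```

apply_moves(
  motion=[
    [[-0.003,0,0],[0,0,0],0],
    [[0,0,0],[0,0,0],0.45],
    [[0,0,0],[0,0,0],0.45],
    [[0,0,-0.04],[0,0,0],0.5],
    [[0,0,-0.045],[0,0,0],0.5],
    [[0.045,0,-0.02],[0,0,0],0.5],
    [[0.045,0,0],[0,0,0],0.5],
    [[0.045,0,0],[0,0,0],0.5],
    [[0.045,0,0],[0,0,0],0.5],
    [[0,0,0],[0,0,0],0.5],
  ],
)

```text
t: 9.28
tool_pos: [491.5, 263.3, 194.8]
tcp_rot: [-2.214, -2.228, -0.001]
ft_force: [-0.2, -0.7, -0.1]
width: 0.498
grasp_force: 0.0
```

Run:
```python
from h import *
to([493,274,27],90.3)
im=snapshot("wrist"); cv2.imwrite("pics/w3.png",im)
for k,z in dict(left_tab=43,left_hinge=26,back_tab=57,right_tab=108).items():
    for r in models.place_of("wrist",k)[:2]: print(k,round(r["p"],2),np.round(r["xy"]),np.round(atz("wrist",r["xy"],z)))
snapshot("scene")
for k in ("right_tab","back_tab","left_tab"):
    print(k,models.place_of("scene",k)[:1])
```

```text
t 9.28 tcp [491.5 263.3 194.8] psi 90.36 z [-0.     0.001 -1.   ] w 0.498 shift [ 10.5   1.6 167.8] wz 0.06
left_hinge 0.57 [319. 244.] [494. 191.  26.]
right_tab [{'xy': [368.1, 186.6], 'p': 0.64}]
back_tab [{'xy': [385.3, 216.8], 'p': 0.73}]
left_tab [{'xy': [436.9, 233.9], 'p': 0.83}]
```

View pics/w3.png

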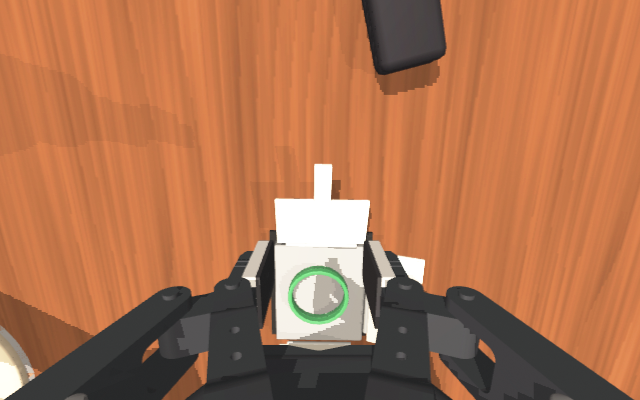

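Run:
```python
from h import *
for hy in (192,196):
  for t in (.05,.15,.25,.35):
    print(hy,t,[np.round(proj("wrist",[494,hy+r*np.cos(t),28+r*np.sin(t)]),0).tolist() for r in (0,55,92)])
```

```text
192 0.05 [[319.0, 243.0], [319.0, 194.0], [319.0, 157.0]]
192 0.15 [[319.0, 243.0], [319.0, 196.0], [319.0, 159.0]]
192 0.25 [[319.0, 243.0], [319.0, 198.0], [319.0, 163.0]]
192 0.35 [[319.0, 243.0], [319.0, 201.0], [319.0, 168.0]]
196 0.05 [[319.0, 240.0], [319.0, 190.0], [319.0, 153.0]]
196 0.15 [[319.0, 240.0], [319.0, 192.0], [319.0, 155.0]]
196 0.25 [[319.0, 240.0], [319.0, 194.0], [319.0, 159.0]]
196 0.35 [[319.0, 240.0], [319.0, 197.0], [319.0, 163.0]]
```

Wrist view: the left tab's centre is at column 323, rows 165 to 199, which puts the panel at about 0.27 rad. I'll pinch it.

apply_moves(
  motion=[
    [[0.008,0.005,0.05],[0,0,0],0.5],
    [[0,0,0.055],[0,0,0],0.5],
    [[0,0,0.058],[0,0,0],0.5],
    [[0,0,0],[0,0,0],0],
    [[0,0,0],[0,0,0],0],
    [[0,0,0],[0,0,0],0],
    [[0,0,0],[0,0,0],0],
  ],
)

```text
t: 10.6
tool_pos: [495.8, 267.9, 34.0]
tcp_rot: [-2.218, -2.223, 0.004]
ft_force: [-6.1, -4.8, -5.2]
width: 0.179
grasp_force: 26.3
```

Run:
```python
import numpy as np
t=np.linspace(.27,1.571,12); print(np.round(np.diff(82*np.cos(t)),1),np.round(np.diff(82*np.sin(t)),1))
```

```text
[-3.1 -4.2 -5.2 -6.1 -7.  -7.7 -8.4 -8.9 -9.3 -9.5 -9.7] [9.2 8.7 8.2 7.5 6.7 5.9 4.9 3.9 2.8 1.7 0.6]
```

apply_moves(
  motion=[
    [[-0.003,-0.001,-0.0092],[0,0,0],0],
    [[-0.0042,0,-0.0087],[0,0,0],0],
    [[-0.0052,0,-0.0082],[0,0,0],0],
    [[-0.0061,0,-0.0075],[0,0,0],0],
    [[-0.007,0,-0.0067],[0,0,0],0],
    [[-0.0077,0,-0.0059],[0,0,0],0],
    [[-0.0084,0,-0.0049],[0,0,0],0],
    [[-0.0089,0,-0.0039],[0,0,0],0],
    [[-0.0093,0,-0.0028],[0,0,0],0],
  ],
)

```text
t: 11.72
tool_pos: [495.2, 208.8, 91.6]
tcp_rot: [-2.218, -2.223, -0.0]
ft_force: [-6.4, 1.7, -7.6]
width: 0.176
grasp_force: 25.5
```

apply_moves(
  motion=[
    [[-0.0095,0,-0.0017],[0,0,0],0],
    [[-0.0097,0,-0.0006],[0,0,0],0],
    [[-0.004,0,0],[0,0,0],0],
    [[0,0,0],[0,0,0],0],
  ],
)

```text
t: 12.22
tool_pos: [495.1, 186.4, 94.0]
tcp_rot: [-2.217, -2.222, -0.002]
ft_force: [-8.9, 4.1, -3.2]
width: 0.174
grasp_force: 24.6
```

apply_moves(
  motion=[
    [[-0.003,0,0],[0,0,0],0],
    [[-0.003,0,0],[0,0,0],0],
    [[0,0,0],[0,0,0],0],
  ],
)

```text
t: 12.6
tool_pos: [495.0, 183.4, 93.9]
tcp_rot: [-2.215, -2.22, -0.009]
ft_force: [-7.2, 25.3, -6.4]
width: 0.18
grasp_force: 24.5
```

apply_moves(
  motion=[
    [[0.003,0,0],[0,0,0],0],
    [[0,0,0],[0,0,0],0.45],
    [[0,0,0],[0,0,0],0.45],
    [[0,0,-0.05],[0,0,0],0.5],
    [[0,0,-0.05],[0,0,0],0.5],
    [[-0.016,0.044,0],[0,0,0],0.5],
    [[-0.016,0.044,0],[0,0,0],0.5],
    [[-0.017,0.044,0],[0,0,0],0.5],
    [[0,0,0],[0,0,10],0.5],
    [[0,0,0],[0,0,10],0.5],
  ],
)

```text
t: 13.85
tool_pos: [629.2, 132.9, 193.1]
tcp_rot: [2.577, 1.795, 0.002]
ft_force: [-0.4, -0.6, -0.4]
width: 0.499
grasp_force: 0.0
```

apply_moves(
  motion=[
    [[0,0,0],[0,0,10],0.5],
    [[0,0,0],[0,0,10],0.5],
    [[0,0,0],[0,0,10],0.5],
    [[0,0,0],[0,0,10],0.5],
    [[0,0,0],[0,0,10],0.5],
    [[0,0,0],[0,0,10],0.5],
    [[0,0,0],[0,0,10],0.5],
    [[0,0,0],[0,0,0],0.5],
  ],
)

```text
t: 14.85
tool_pos: [628.8, 133.4, 193.3]
tcp_rot: [3.141, 0.005, 0.003]
ft_force: [-0.2, 0.5, 0.2]
width: 0.498
grasp_force: 0.0
```

Run:
```python
from h import *
to([625,131,38],0.3)
im=snapshot("wrist"); cv2.imwrite("pics/w4.png",im)
cv2.imwrite("pics/s4.png",snapshot("scene"))
a=cv2.imread("pics/s4.png")[160:270,330:450]; a=cv2.resize(a,(436,400),interpolation=cv2.INTER_CUBIC)
cv2.imwrite("pics/c4.png",np.hstack([cv2.resize(im,(360,225)),np.zeros((225,4,3),np.uint8)]) if 0 else np.hstack([a,im[:400,140:500]]))
for k,z in dict(back_tab=55,back_hinge=26).items():
    for r in models.place_of("wrist",k)[:2]: print(k,round(r["p"],2),np.round(r["xy"]),np.round(atz("wrist",r["xy"],z)))
for t in (.15,.25,.35): print(t,[np.round(proj("wrist",[547+r*np.cos(t),131,28+r*np.sin(t)]),0).tolist() for r in (0,55,92)])
```

```text
t 14.85 tcp [628.8 133.4 193.3] psi 0.19 z [ 0.002 -0.    -1.   ] w 0.498 shift [ -4.1   2.3 155.3] wz -0.11
back_tab 0.77 [326. 192.] [626. 126.  55.]
back_hinge 0.82 [318. 258.] [546. 133.  26.]
0.15 [[319.0, 258.0], [320.0, 211.0], [320.0, 176.0]]
0.25 [[319.0, 258.0], [320.0, 214.0], [320.0, 180.0]]
0.35 [[319.0, 258.0], [320.0, 217.0], [320.0, 185.0]]
```

View pics/c4.png

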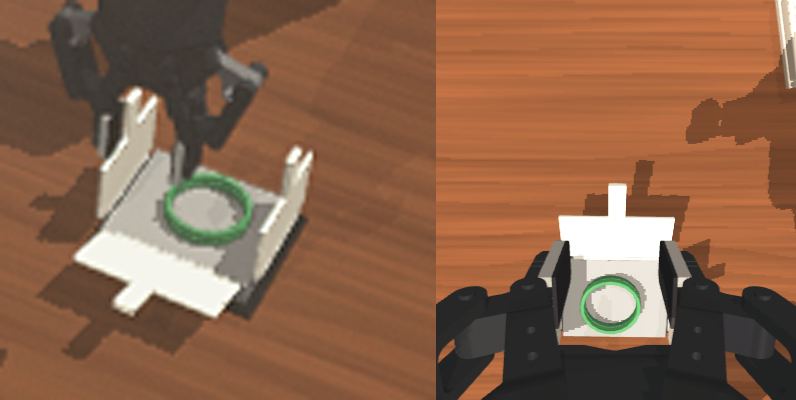

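Run:
```python
from h import *
def c(P): u=proj("scene",P); return np.round([(u[0]-330)*3.636,(u[1]-160)*3.636]).astype(int).tolist()
for s,hy in ((1,194),(-1,68)):
  for t in (1.3,1.4,1.5,1.571): print(s,t,"hinge/edge front corner",c([540,hy,26]),c([540,hy+s*55*np.cos(t),26+55*np.sin(t)]),"tab tip +-8",[c([494+d,hy+s*92*np.cos(t),26+92*np.sin(t)]) for d in(8,-8)])
```

```text
1 1.3 hinge/edge front corner [253, 279] [282, 237] tab tip +-8 [[321, 172], [329, 158]]
1 1.4 hinge/edge front corner [253, 279] [275, 233] tab tip +-8 [[310, 166], [318, 152]]
1 1.5 hinge/edge front corner [253, 279] [268, 229] tab tip +-8 [[298, 160], [306, 147]]
1 1.571 hinge/edge front corner [253, 279] [262, 227] tab tip +-8 [[289, 157], [297, 143]]
-1 1.3 hinge/edge front corner [97, 219] [83, 162] tab tip +-8 [[96, 91], [105, 79]]
-1 1.4 hinge/edge front corner [97, 219] [90, 163] tab tip +-8 [[107, 93], [116, 80]]
-1 1.5 hinge/edge front corner [97, 219] [96, 165] tab tip +-8 [[119, 96], [128, 83]]
-1 1.571 hinge/edge front corner [97, 219] [101, 167] tab tip +-8 [[127, 99], [136, 86]]
```

Run:
```python
import cv2
a=cv2.imread("pics/s4.png")[175:250,350:425]; cv2.imwrite("pics/c5.png",cv2.resize(a,(600,600),interpolation=cv2.INTER_NEAREST))
```

```text
(no output)
```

View pics/c5.png

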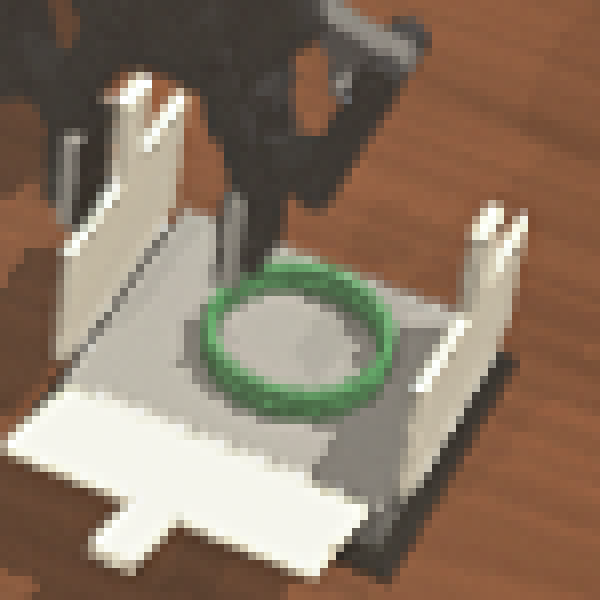

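Both side panels are upright, to within the pixel predictions. The back tab is at about (321,192), so 0.35 rad. I'll pinch it.

apply_moves(
  motion=[
    [[-0.005,0.002,0.05],[0,0,0],0.5],
    [[0,0,0.053],[0,0,0],0.5],
    [[0,0,0.052],[0,0,0],0.5],
    [[0,0,0],[0,0,0],0],
    [[0,0,0],[0,0,0],0],
    [[0,0,0],[0,0,0],0],
    [[0,0,0],[0,0,0],0],
  ],
)

```text
t: 15.92
tool_pos: [623.0, 131.2, 39.2]
tcp_rot: [3.141, 0.004, -0.001]
ft_force: [-5.5, -4.2, -6.2]
width: 0.177
grasp_force: 28.2
```

Run:
```python
import numpy as np
t=np.linspace(.33,1.571,12); print(np.round(np.diff(82*np.cos(t)),1),np.round(np.diff(82*np.sin(t)),1))
```

```text
[-3.5 -4.4 -5.3 -6.1 -6.9 -7.5 -8.1 -8.5 -8.9 -9.1 -9.2] [8.6 8.1 7.6 6.9 6.2 5.4 4.5 3.6 2.6 1.6 0.5]
```

apply_moves(
  motion=[
    [[-0.0035,0,-0.0086],[0,0,0],0],
    [[-0.0044,0,-0.0081],[0,0,0],0],
    [[-0.0053,0,-0.0076],[0,0,0],0],
    [[-0.0061,0,-0.0069],[0,0,0],0],
    [[-0.0069,0,-0.0062],[0,0,0],0],
    [[-0.0075,0,-0.0054],[0,0,0],0],
    [[-0.0081,0,-0.0045],[0,0,0],0],
    [[-0.0085,0,-0.0036],[0,0,0],0],
    [[-0.0089,0,-0.0026],[0,0,0],0],
  ],
)

```text
t: 17.05
tool_pos: [564.6, 131.7, 91.8]
tcp_rot: [-3.141, -0.004, -0.005]
ft_force: [3.2, -3.3, -1.6]
width: 0.18
grasp_force: 26.9
```

apply_moves(
  motion=[
    [[-0.0091,0,-0.0016],[0,0,0],0],
    [[-0.0092,0,-0.0005],[0,0,0],0],
    [[-0.004,0,0],[0,0,0],0],
    [[-0.003,0,0],[0,0,0],0],
    [[0,0,0],[0,0,0],0],
  ],
)

```text
t: 17.68
tool_pos: [540.7, 131.8, 93.5]
tcp_rot: [-3.141, -0.003, -0.008]
ft_force: [10.6, -0.4, 2.4]
width: 0.178
grasp_force: 28.0
```

apply_moves(
  motion=[
    [[-0.003,0,0],[0,0,0],0],
    [[0,0,0],[0,0,0],0],
  ],
)

```text
t: 17.92
tool_pos: [539.7, 131.8, 93.6]
tcp_rot: [-3.141, -0.003, -0.016]
ft_force: [18.3, 0.6, -4.3]
width: 0.18
grasp_force: 27.3
```

apply_moves(
  motion=[
    [[0.003,0,0],[0,0,0],0],
    [[0,0,0],[0,0,0],0.45],
    [[0,0,0],[0,0,0],0.45],
    [[0,0,-0.05],[0,0,0],0.5],
    [[0,0,-0.055],[0,0,0],0.5],
    [[-0.0075,0.044,0],[0,0,0],0.5],
    [[-0.0075,0.044,0],[0,0,0],0.5],
    [[-0.0075,0.044,0],[0,0,0],0.5],
    [[-0.0075,0.044,0],[0,0,0],0.5],
    [[-0.0075,0.044,0],[0,0,0],0.5],
  ],
)

```text
t: 19.18
tool_pos: [500.8, -89.3, 197.4]
tcp_rot: [-3.14, -0.004, 0.003]
ft_force: [0.2, -0.5, 0.0]
width: 0.503
grasp_force: 0.0
```

apply_moves(
  motion=[
    [[-0.0075,0.044,0],[0,0,0],0.5],
    [[-0.0075,0.044,0],[0,0,0],0.5],
    [[-0.0075,0.046,0],[0,0,0],0.5],
    [[0,0,0],[0,0,10.5],0.5],
    [[0,0,0],[0,0,0],0.5],
  ],
)

```text
t: 19.8
tool_pos: [479.1, -222.3, 197.3]
tcp_rot: [-3.127, 0.282, 0.002]
ft_force: [0.2, 1.4, -0.2]
width: 0.501
grasp_force: 0.0
```

Run:
```python
from h import *
to([496,-220,86],-10.5)
im=snapshot("wrist"); s=snapshot("scene")
for n in ("wrist","scene"):
  for k,z in dict(knob=101,lamp=0,back_tab=108).items():
    for r in models.place_of(n,k)[:3]: print(n,k,round(r["p"],2),np.round(r["xy"],1),np.round(atz(n,r["xy"],z),1))
a=cv2.resize(s[165:250,345:430],(400,400),interpolation=cv2.INTER_CUBIC)
cv2.imwrite("pics/c6.png",np.hstack([im[:,120:520],a])); cv2.imwrite("pics/w6.png",im)
```

```text
t 19.8 tcp [ 479.1 -222.3  197.3] psi -10.32 z [-0.001  0.001 -1.   ] w 0.501 shift [ 16.4  -5.1 111.3] wz 0.18
wrist knob 0.8 [317. 184.] [ 493.9 -224.   101. ]
wrist lamp 0.69 [323.2 301.2] [ 324.6 -200.9    0. ]
wrist lamp 0.55 [316.9 129. ] [ 529.  -229.8    0. ]
scene knob 0.87 [275.2 158.5] [ 498.3 -217.2  101. ]
scene knob 0.61 [208.8 195.3] [ 713.9 -288.6  101. ]
scene knob 0.56 [316.  133.6] [ 335.9 -172.5  101. ]
scene lamp 0.91 [209.  223.5] [ 727.7 -297.1    0. ]
scene lamp 0.71 [266.1 190.5] [ 537.4 -231.9    0. ]
scene lamp 0.61 [306.5 158.5] [ 347.8 -201.2    0. ]
scene back_tab 0.6 [380.2 206.7] [540.3 130.  108. ]
scene back_tab 0.45 [193.3 158.5] [ 618.6 -417.4  108. ]
```

View pics/c6.png

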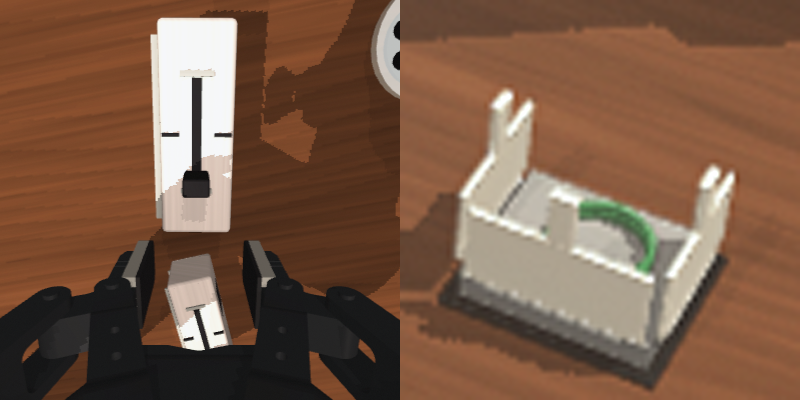

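Run:
```python
from h import *
for n,uv,z in (("mark",(317,134.5),80),("markL",(282,134),80),("markR",(351,135),80),("bar",(317.5,73),80),("slot near knob",(316.8,165),80),("knobtop",(316.3,179),119),("knob",(316.5,184),101),("lampTL",(280,18),80),("lampTR",(356,18),80),("lampBL",(282,232),80),("lampBR",(350,232),80)):
    print(n,np.round(atz("wrist",uv,z),1))
```

```text
mark [ 529.5 -230.8   80. ]
markL [ 534.9 -203.2   80. ]
markR [ 524.2 -257.8   80. ]
bar [ 575.  -239.5   80. ]
slot near knob [ 505.1 -226.2   80. ]
knobtop [ 501.8 -225.4  119. ]
knob [ 494.1 -224.1  101. ]
lampTL [ 617.  -219.1   80. ]
lampTR [ 607.1 -274.    80. ]
lampBL [ 452.1 -185.5   80. ]
lampBR [ 441.5 -244.3   80. ]
```

Run:
```python
from h import *
to([498,-224.8,89],-10.8)
```

```text
t 20.2 tcp [ 479.7 -222.2  197.8] psi -10.29 z [-0.  0. -1.] w 0.499 shift [ 18.5  -0.7 108.8] wz 0.51
```

apply_moves(
  motion=[
    [[0.0185,-0.0007,0],[0,0,0.5],0.55],
    [[0,0,0.04],[0,0,0],0.55],
    [[0,0,0.04],[0,0,0],0.55],
    [[0,0,0.029],[0,0,0],0.55],
    [[0,0,0],[0,0,0],0.55],
    [[0,0,0],[0,0,0],0],
    [[0,0,0],[0,0,0],0],
    [[0,0,0],[0,0,0],0],
    [[0,0,0],[0,0,0],0],
    [[0,0,0],[0,0,0],0],
  ],
  force=40,
)

```text
t: 21.45
tool_pos: [498.9, -224.1, 90.6]
tcp_rot: [-3.127, 0.297, -0.005]
ft_force: [2.3, 7.3, 4.1]
width: 0.227
grasp_force: 39.8
```

apply_moves(
  motion=[
    [[0,0,0],[0,0,0],0],
    [[0,0,0],[0,0,0],0],
  ],
  force=70,
)

```text
t: 21.7
tool_pos: [498.9, -224.1, 90.6]
tcp_rot: [-3.127, 0.297, -0.005]
ft_force: [2.0, 7.0, 5.3]
width: 0.222
grasp_force: 68.5
```

Run:
```python
from h import *
to([529.5,-230.8,89],-10.8)
```

```text
t 21.7 tcp [ 498.9 -224.1   90.6] psi -10.85 z [ 0.003  0.001 -1.   ] w 0.222 shift [31.3  0.8  1.7] wz -0.05
```

apply_moves(
  motion=[
    [[0.005,0,0],[0,0,0],0],
    [[0.005,0,0],[0,0,0],0],
    [[0.005,0,0],[0,0,0],0],
    [[0.005,0,0],[0,0,0],0],
    [[0.005,0,0],[0,0,0],0],
    [[0.005,0,0],[0,0,0],0],
    [[0.005,0,0],[0,0,0],0],
    [[0,0,0],[0,0,0],0],
    [[0,0,0],[0,0,0],0],
  ],
)

```text
t: 22.82
tool_pos: [532.1, -230.4, 90.6]
tcp_rot: [-3.126, 0.296, 0.0]
ft_force: [-4.5, 8.7, 7.3]
width: 0.222
grasp_force: 68.9
```

Run:
```python
from h import *
to([529.5,-230.8,89],-10.8)
p=np.array(status.state()["tool_pos"])-[498.9,-224.1,90.6]; print("travel",p, np.hypot(*p[:2]))
w=snapshot("wrist"); s=snapshot("scene"); t=snapshot("top")
for n in("wrist","scene","top"):
  for r in models.place_of(n,"knob")[:2]: print(n,r,np.round(atz(n,r["xy"],101),1))
print([np.round(proj(n,[529.5,-230.8,101]),1) for n in("wrist","scene","top")])
a=cv2.resize(s[125:205,230:310],(400,400),interpolation=cv2.INTER_CUBIC)
cv2.imwrite("pics/c7.png",np.hstack([w[:,120:520],a]))
```

```text
t 22.82 tcp [ 532.1 -230.4   90.6] psi -10.83 z [ 0.     0.001 -1.   ] w 0.222 shift [-2.5  0.9  1.6] wz -0.03
travel [ 3.32116321e+01 -6.26564162e+00 -3.46893678e-05] 33.79749657462542
wrist {'xy': [318.3, 277.4], 'p': 0.82} [ 526.8 -230.   101. ]
scene {'xy': [267.0, 165.7], 'p': 0.62} [ 536.8 -220.2  101. ]
scene {'xy': [314.7, 133.3], 'p': 0.53} [ 336.5 -176.7  101. ]
top {'xy': [416.9, 148.1], 'p': 0.61} [ 685.3 -292.   101. ]
[array([318.8, 271.9]), array([265.3, 163.1]), array([395.4, 201.2])]
```

View pics/c7.png

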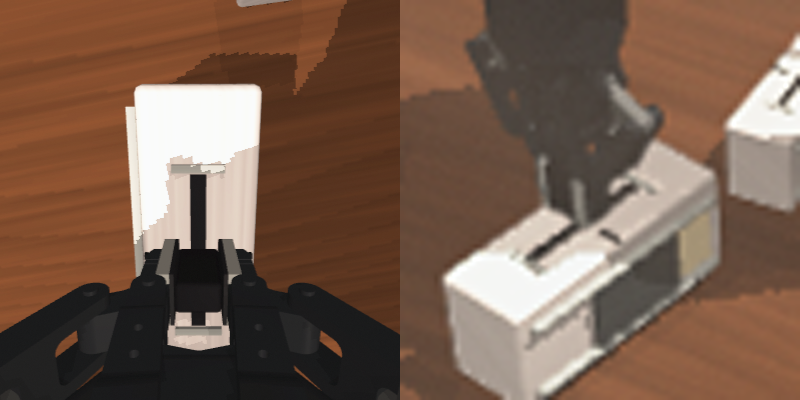

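apply_moves(
  motion=[
    [[0.0017,0,0],[0,0,0],0],
    [[0,0,0],[0,0,0],0],
    [[0,0,0],[0,0,0],0],
    [[0,0,0],[0,0,0],0],
  ],
)

```text
t: 23.62
tool_pos: [533.7, -230.7, 90.6]
tcp_rot: [-3.126, 0.296, 0.0]
ft_force: [-3.8, 8.1, 6.8]
width: 0.221
grasp_force: 68.9
```

Run:
```python
from h import *
p=np.array(status.state()["tool_pos"])-[498.9,-224.1,90.6]; print("travel", np.hypot(*p[:2]))
w=snapshot("wrist"); print([ (np.round(r["xy"],1),np.round(atz("wrist",r["xy"],101),1)) for r in models.place_of("wrist","knob")[:1]])
s=snapshot("scene"); g=w[235:340,300:340].min(2); print(w[240:335,318].min(1)[::2].tolist())
P=lambda x,z: np.round(proj("wrist",[529.5+x*.982,-230.8-x*.187,z]),1)
print("pred top back/front edge",P(7,119),P(-7,119),P(7,80))
```

```text
travel 35.435629957717715
[(array([318.6, 275.6]), array([ 529.3, -230.7,  101. ]))]
[28, 27, 28, 27, 27, 14, 15, 15, 15, 17, 15, 15, 16, 17, 17, 17, 17, 16, 16, 16, 17, 18, 23, 27, 26, 28, 29, 28, 28, 27, 27, 28, 28, 28, 28, 28, 23, 25, 24, 26, 25, 27, 28, 28, 124, 90, 146, 147]
pred top back/front edge [318.8 281.9] [318.8 311.8] [318.8 243. ]
```

```bash
python3 -c "
from h import *
print(arm.finish_job())"
```

```text
the job is handed in; nothing more can be done
None
```

The job is handed in at about 24 s: all three panels are upright round the bangles, and the gripper is still holding the largest lamp's knob at the half-way mark, within about 1 mm by camera.

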